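# Clip the salt and the jam into the breakfast rack and lock it

### The job

Load the wooden rack: take the salt shaker and the jam jar standing near you and push the shaker into the narrow clip and the jar into the wide one, each upright and low along the board from the front, in between the rollers, until it snaps fully home; do not put them into the clips from above. When both are in, push the lock lever at the right end of the rack all the way back, away from you. Leave the near pepper mill and the butter where they are.

Things in the scene. Friction and masses are not known exactly. Their poses are not given: they have to be found in the camera images.
- rack: light-wood rack fixed on the table: board 165 deep x 360 wide, top at z = 12 mm, 52 mm high rail at its back, 30 mm cheek at its left end, front open. Origin on the table under its middle; +x back, away from the robot (turned up to 0.25 rad), +y left; board from x = -90 to +75 mm. The clips are at (12, 85) and (12, -55) mm, either one on either side.
- clip_narrow: steel spring clip for the shaker. Origin: seated thing's centre, on the board's top; axes as the rack's. Two sprung jaws with 10 mm black rollers (14 to 32 mm above the board) 15 mm before the origin, gap 33 mm; nothing of it is over 39 mm above the board. Pushed in from the front, the body meets the rollers 31 mm before home, takes about 5 N to spread them, then from 16 mm before home they pull it on to the grey stop.
- clip_wide: the same kind of spring clip, larger, for the jar; origin, axes and heights alike: rollers 21 mm before the origin, gap 51 mm. The jar meets the rollers 44 mm before home, takes about 5 N to spread them, and from about 25 mm before home is pulled in. A thing pushed high up without being held tips over.
- salt_shaker: salt shaker standing at the near edge left or right of the rack (another one far off at the right is not meant): body 44 mm across 0 to 36 mm up, tapering to 30 at 66 mm; grey domed top 34 mm across from 66 to 79 mm up, 90 mm high in all, 0.1 kg. Origin: centre of its underside, z up.
- jam_jar: round jam jar with a pale lid, standing at the near edge on the other side: 66 mm across up to 60 mm, shoulder above, lid 64 mm across from 79 mm, 90 mm high, 0.35 kg. Origin: centre of its underside, z up.
- lock_lever (a joint): lock lever of the rack, on a steel block at the board's right end, at (0, -150) mm in the rack's frame. 0 = leaning 0.5 rad to the front, 1.0 rad = fully back, leaning 0.5 rad to the back; it stays where it is left and needs about 1 N at its knob. Starts between 0 and 0.2. Its pivot, along the rack's y, is 34 mm above the table.
- lock_lever_tip (a point): centre of the 26 mm ball knob on the lever, 70 mm from the pivot (95 to 104 mm above the table).
- pepper_mill: wooden pepper mill 170 mm high, 58 mm across, standing left of the rack: leave alone. Origin: centre of its underside.
- butter: block of wrapped butter 73x102x37 mm lying in front of the rack: leave alone. Origin: centre of its underside.

How it is judged:
By the outcome, as a careful person would: the job done as asked, in the order asked, and still so for the second after the job is handed in, with the robot touching nothing.
It also fails if it takes over 64 s, if anything falls off the work surface, if the arm or the gripper's body presses on something with over 40 N, if the wrist force passes 120 N, or if a joint passes its speed limit or range.

### The arm

A 6-joint arm with a two-finger parallel gripper is mounted at the origin on a cart in front of the work surface, level with it; the furniture and walls round the work are solid. World frame = base frame: x ahead of the robot, y to its left, z up, the work surface at z = 0. Lengths are in m, angles in rad, forces in N, time in s.
With the tool pointing down it reaches from about 0.3 to 0.875 m from the base axis. Payload 4.2 kg.
Tool frame: the origin (TCP) lies on the centre line of the jaws, within the pads' length; the fingertips stand 25 mm ahead of it and the grasp point (between the pads) lies 6 mm ahead of it; z points along the fingers, y is the line along which they close (so a half turn about z gives the same grasp; the last joint's range is limited). The gripper opens to 85 mm and grips with 20 to 120 N. Pads are 22 mm wide; open, the fingers measure 114 mm over their backs; the gripper's body (76 mm by 85 mm) begins 54 mm behind the grasp point. The pads swing forward as they close: fully open they stand 13 mm farther back than shut.
Start: joints at [-1.135, 0.32, 1.565, -0, 1.257, -0.02], TCP at [0.253, -0.516, 0.256] pointing down, gripper open.
Joint ranges: [-3.11, 3.11], [-0.84, 2.01], [0.21, 2.61], [-1.34, 4.49], [0.05, 2.63], [-2.56, 2.56]. Speed limits (rad/s): [2.57, 2.57, 3.14, 3.14, 3.14, 3.14].

### API

Orientations are given as a 3x3 rotation matrix whose columns are the frame's x, y, z axes.
In Python, from workcell import get_obs, capture, close_job gives the robot as it stands. The module is installed in compiled form; this text tells all that it offers.
- The arm moves only by the tool move_arm, never from a script. Its argument "plan" is a list of rows, each a list of 3 entries, a list of its own where there are three numbers: the shift along the world's x, y, z in mm, then the turn, a rotation vector about the world's x, y, z in degrees, then the closure, from -1 (fully open) to 1 (shut). A call has 1 to 8 rows; each row shifts and turns the commanded pose from where the row before left it; what a row does not reach is not made up. A row lasts 1/10 s, in which the tool goes at most 50 mm and 8.59 degrees, less where a joint would pass 70% of its speed; a pose out of reach is approached as far as the arm can. A call is refused whole if a number of a shift passes 50 or a number of a turn 8.59, either way. A call with a gripper value outside its range is refused whole. The fingers move at their own pace and stop on an object; the grip force is fixed at half the most. Time passes only in rows, so rows that do not move let the fingers close. It gives the time, the measured TCP pose, the force, the opening and the grip force at its end, in the units of the state.
- get_obs(): the state, without advancing time (a new reading comes with each control period).
- capture(name): name is "scene" or "top" or "wrist"; returns a dict with "color" (384x512x3 uint8, red, green, blue), "fx", "fy", "cx", "cy" (pixels), "eye" and "orientation" of the camera in the world. Camera axes: x right, y down, z forward; pixel columns grow to the right and rows downward; lengths in m; the calibration is good to about 2 mm. A picture is of the moment at which its call begins. There is no depth.
- close_job(): hands the job in; it is judged then, once.
The state is a dict: "clock": time; "joints": joint angles; "qvel": joint speeds; "effort": joint torques, N m; "tcp_pos": TCP position; "tcp_rot": TCP orientation; "force": force on the tool from outside, world axes, zero at the start; "moment": the same for the moment, N m; "opening": opening from 0.0 (shut) to 1.0 (fully open); "finger_force": force on a finger pad.
Only numpy, scipy, OpenCV 4.12 (cv2) and the standard library are available. Lean on these libraries where they do the work, as an engineer would, in place of code of your own. Each camera call takes 0.05 s, during which the arm holds its last target. There are 200 camera calls.

## Working session

There is one attempt and no reset: what is moved stays moved. The work goes in short steps, Python scripts to look and compute and a tool call to move; the robot and the scene stay as the last step left them, time stands still between calls to the robot, and variables do not carry over. Pictures are saved under pics/ and viewed, at most 13 in all, crops included, and the job is handed in when it is done.

Besides the shell and the picture viewer there is one more tool, called after "Call:" by a JSON object that holds its "fn" and its "kwargs". move_arm: Moves the arm, as the interface text tells. Its arguments: {"type":"object","properties":{"plan":{"type":"array","items":{"type":"array"}}},"required":["plan"]}

```bash
mkdir -p pics; cat > h.py <<'E'
import numpy as np, cv2, json
from workcell import get_obs, capture
def snap(cam,name,crop=None,scale=1):
    c=capture(cam); im=c["color"][:,:,::-1]
    np.savez('pics/'+name+'.npz',**{k:np.array(c[k]) for k in("fx","fy","cx","cy","eye","orientation")})
    cv2.imwrite('pics/'+name+'_full.png',im)
    if crop: x0,y0,x1,y1=crop; im=im[y0:y1,x0:x1]
    im=cv2.resize(im,None,fx=scale,fy=scale,interpolation=cv2.INTER_CUBIC)
    cv2.imwrite('pics/'+name+'.png',im)
def ray(name,u,v,z):
    c=np.load('pics/'+name+'.npz'); d=c["orientation"]@np.array([(u-c["cx"])/c["fx"],(v-c["cy"])/c["fy"],1])
    e=c["eye"]; return (e+d*(z-e[2])/d[2])
def proj(name,p):
    c=np.load('pics/'+name+'.npz'); q=c["orientation"].T@(np.array(p)-c["eye"])
    return np.array([c["cx"]+c["fx"]*q[0]/q[2],c["cy"]+c["fy"]*q[1]/q[2]])
E
python3 - <<'E'
from h import *
snap("top","top1",None,1.5); snap("scene","sc1",None,1.5)
for n in("top1","sc1"):
    c=np.load('pics/'+n+'.npz'); print(n,c["eye"],c["fx"],c["orientation"].round(2).tolist())
o=get_obs(); print(o["tcp_pos"],np.round(o["tcp_rot"],3),o["clock"],o["opening"])
E
```

```text
top1 [0.40569407 0.0359994  1.17940691] 401.96863568565686 [[0.01, -1.0, 0.09], [-1.0, -0.0, 0.03], [-0.02, -0.09, -1.0]]
sc1 [0.08859758 0.48575798 0.7639753 ] 353.6291983590344 [[-0.73, -0.5, 0.46], [-0.68, 0.55, -0.49], [-0.01, -0.67, -0.74]]
[ 0.25295725 -0.51592807  0.25554469] [[ 0.898  0.44  -0.001]
 [ 0.44  -0.898  0.001]
 [ 0.    -0.002 -1.   ]] 0.1 0.9971953089676462
```

View pics/top1.png

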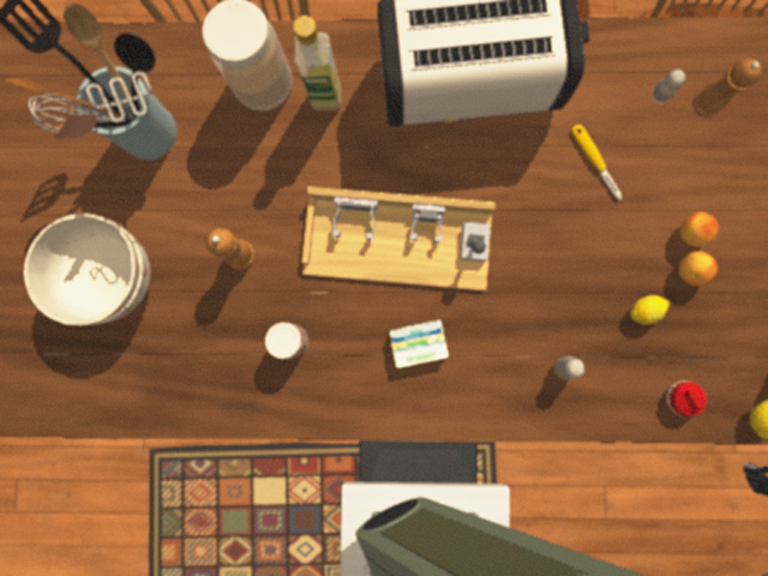

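View pics/sc1.png

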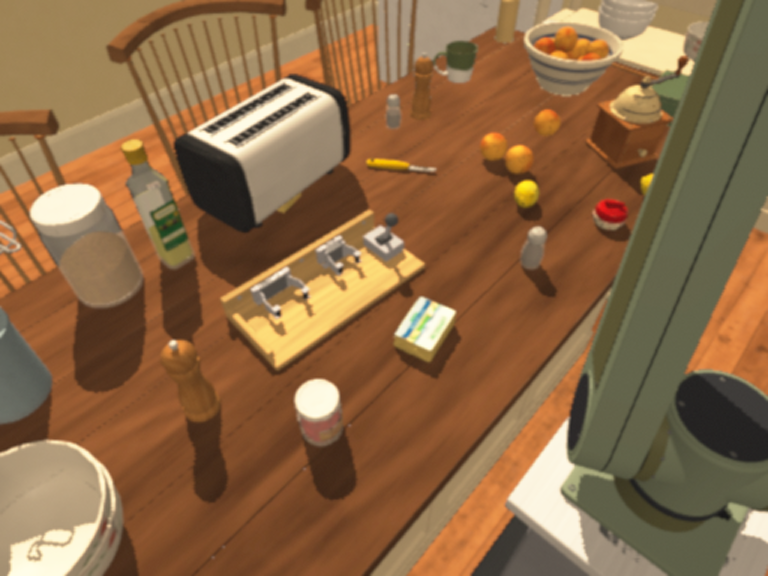

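The top view shows the wide clip on the left (355,220) and the narrow one on the right (428,225). The jar is at (285,340), the shaker at (569,368), the lever knob at (477,243), the butter at (419,344). I'll enlarge the rack next.

```bash
python3 - <<'E'
from h import *
im=cv2.imread('pics/top1_full.png')[115:255,170:400]
cv2.imwrite('pics/c1.png',cv2.resize(im,None,fx=3.4,fy=3.4,interpolation=cv2.INTER_CUBIC))
g=lambda u,v,z: ray("top1",u/1.5,v/1.5,z).round(4)[:2]
print("board FL,FR",g(303,277,.012),g(487,291,.012),"rail back", g(308,188,.064),g(494,203,.064))
print("jar lid",g(285,341,.09),"shaker dome",g(570,368,.08),"knob",g(477,243,.1),"mill",g(222,239,.16),g(243,256,.0))
print("butter",[g(*p,.037) for p in((390,328),(443,321),(448,355),(397,368))])
E
```

```text
board FL,FR [0.548  0.2385] [ 0.5216 -0.1201] rail back [0.7114 0.2231] [ 0.6823 -0.1276]
jar lid [0.4217 0.2555] shaker dome [ 0.3761 -0.2587] knob [ 0.5999 -0.0911] mill [0.5955 0.3543] [0.5911 0.3611]
butter [array([0.4481, 0.0669]), array([ 0.4618, -0.0334]), array([ 0.3978, -0.0426]), array([0.3729, 0.0532])]
```

View pics/c1.png

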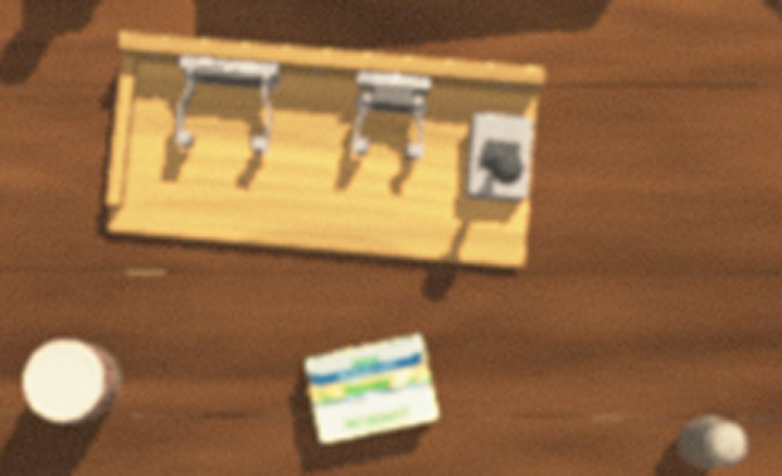

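```bash
python3 - <<'E'
from h import *
g=lambda x,y,z: ray("top1",170+(x+.5)/3.4-.5,115+(y+.5)/3.4-.5,z)[:2]
P=dict(FL=g(107,234,.012),FR=g(523,267,.012),BL=g(120,32,.064),BR=g(545,68,.064),wl=g(184,139,.044),wr=g(260,143,.044),nl=g(361,147,.044),nr=g(414,150,.044),kn=g(504,160,.1))
for k,v in P.items(): print(k,v.round(4))
y=P["FL"]-P["FR"];print(np.arctan2(-y[0],y[1]),np.linalg.norm(y)); y=P["BL"]-P["BR"];t=np.arctan2(-y[0],y[1]);print(t,np.linalg.norm(y))
for t in(-.075,-.085):
  X=np.array([np.cos(t),np.sin(t)]); print("wide",(P["wl"]+P["wr"])/2+.021*X,"narrow",(P["nl"]+P["nr"])/2+.015*X)
  Y=np.array([-X[1],X[0]]); o=(P["FL"]+P["FR"])/2+.09*X; print(o, o+.012*X+.085*Y,o+.012*X-.055*Y)
E
```

```text
FL [0.5515 0.2411]
FR [ 0.524  -0.1167]
BL [0.7151 0.2243]
BR [ 0.6843 -0.1294]
wl [0.6284 0.1718]
wr [0.6251 0.1075]
nl [0.6217 0.0224]
nr [ 0.6192 -0.0221]
kn [ 0.6007 -0.0908]
-0.07672798641499644 0.358872700134814
-0.08692303802402974 0.35497916635302784
wide [0.64768252 0.13806173] narrow [ 0.63543276 -0.00093948]
[0.62748262 0.05547372] [0.64581791 0.13933561] [ 6.35327751e-01 -2.70825535e-04]
wide [0.64766573 0.1378524 ] narrow [ 0.63542077 -0.001089  ]
[0.6274107 0.0545766] [0.64658367 0.13825095] [ 0.634698   -0.00124361]
```

Call:
{"fn": "move_arm", "kwargs": {"plan": [[[15, 32, -5], [0, 0, 4], -1], [[15, 32, -5], [0, 0, 4], -1], [[15, 32, -5], [0, 0, 4], -1], [[15, 32, -5], [0, 0, 4], -1], [[15, 32, -5], [0, 0, 4], -1], [[15, 32, -5], [0, 0, 4], -1], [[15, 32, -5], [0, 0, 4], -1], [[15, 32, -5], [0, 0, 4], -1]]}}

```text
clock: 0.9
tcp_pos: [0.3733, -0.2588, 0.2159]
tcp_rot: [[0.526, 0.85, -0.0], [0.85, -0.526, 0.0], [0.0, -0.0, -1.0]]
force: [0.1, -0.6, 0.7]
opening: 1.002
finger_force: 0.0
```

```bash
python3 - <<'E'
from h import *
snap("wrist","w1",None,1.5)
c=np.load('pics/w1.npz'); print(c["eye"],c["orientation"].round(2).tolist(),c["fx"])
o=get_obs(); print(o["tcp_pos"],np.round(o["tcp_rot"],3),o["clock"],o["force"])
print(proj("w1",(.376,-.2587,.079)),proj("w1",(.376,-.2587,.0)))
E
```

```text
[ 0.41045394 -0.19858573  0.33391853] [[0.85, -0.51, -0.15], [-0.53, -0.82, -0.24], [0.0, 0.28, -0.96]] 324.4475876080248
[ 0.37409264 -0.25459311  0.21507174] [[ 0.523  0.853 -0.001]
 [ 0.853 -0.523  0.005]
 [ 0.004 -0.003 -1.   ]] 0.95 [ 0.28459716  2.97069703 -0.78163265]
[260.48028447 189.01391798] [259.82085036 169.24438286]
```

View pics/w1.png

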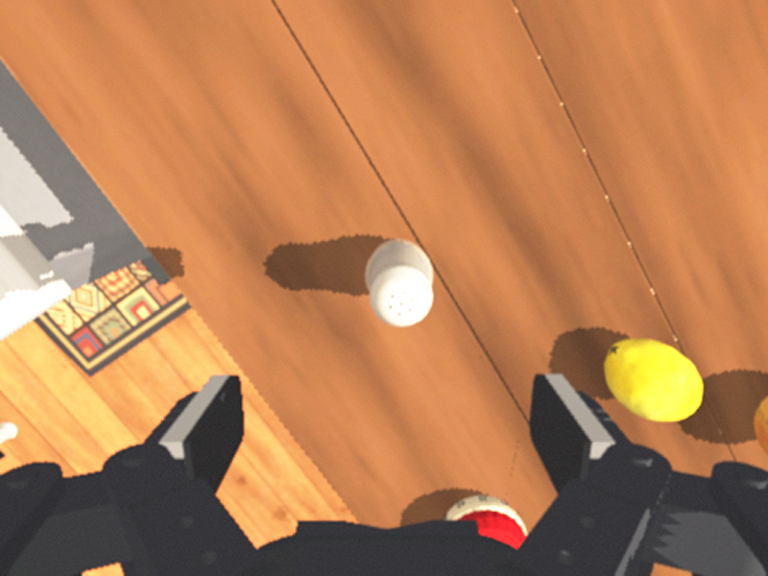

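The wrist view shows the shaker's dome top at (402,297) and its body at (399,270), slightly off the predicted (391,284).

```bash
python3 - <<'E'
from h import *
print(ray("w1",268,197.5,.084), ray("w1",266,181,.036))
E
```

```text
[ 0.37810342 -0.26672623  0.084     ] [ 0.37873548 -0.26491313  0.036     ]
```

Call:
{"fn": "move_arm", "kwargs": {"plan": [[[5, -5, -40], [0, 0, 0], -1], [[0, 0, -40], [0, 0, 0], -1], [[0, 0, -40], [0, 0, 0], -1], [[0, 0, -17], [0, 0, 0], -1], [[0, 0, 0], [0, 0, 0], 1], [[0, 0, 0], [0, 0, 0], 1], [[0, 0, 0], [0, 0, 0], 1], [[0, 0, 0], [0, 0, 0], 1]]}}

```text
clock: 1.75
tcp_pos: [0.3786, -0.2658, 0.0809]
tcp_rot: [[0.528, 0.849, 0.002], [0.849, -0.528, -0.001], [-0.0, 0.002, -1.0]]
force: [-0.4, -0.1, 4.5]
opening: 0.365
finger_force: 58.3
```

Call:
{"fn": "move_arm", "kwargs": {"plan": [[[0, 0, 0], [0, 0, 0], 1], [[0, 0, 0], [0, 0, 0], 1], [[0, 0, 0], [0, 0, 0], 1]]}}

```text
clock: 2.05
tcp_pos: [0.3786, -0.2658, 0.0809]
tcp_rot: [[0.528, 0.849, 0.002], [0.849, -0.528, -0.002], [-0.0, 0.003, -1.0]]
force: [-1.4, 0.3, 5.6]
opening: 0.368
finger_force: 58.9
```

Call:
{"fn": "move_arm", "kwargs": {"plan": [[[0, 0, 35], [0, 0, 0], 1], [[0, 0, 35], [0, 0, 0], 1], [[20, 32, 0], [0, 0, 4], 1], [[24, 40, 0], [0, 0, 4], 1], [[24, 40, 0], [0, 0, 4], 1], [[24, 40, 0], [0, 0, 4], 1], [[24, 40, 0], [0, 0, 4], 1], [[24, 40, 0], [0, 0, 4], 1]]}}

```text
clock: 2.85
tcp_pos: [0.5189, -0.0315, 0.1501]
tcp_rot: [[0.134, 0.991, 0.002], [0.991, -0.134, -0.0], [-0.0, 0.002, -1.0]]
force: [1.3, -0.1, -0.8]
opening: 0.369
finger_force: 59.7
```

Call:
{"fn": "move_arm", "kwargs": {"plan": [[[24, 38, 0], [0, 0, 3], 1], [[27, 0, 0], [0, 0, 0], 1], [[0, 0, 0], [0, 0, 0], 1]]}}

```text
clock: 3.15
tcp_pos: [0.5726, 0.0061, 0.15]
tcp_rot: [[0.082, 0.997, 0.005], [0.997, -0.082, -0.0], [0.0, 0.005, -1.0]]
force: [0.3, -0.4, -1.1]
opening: 0.367
finger_force: 59.6
```

```bash
python3 - <<'E'
from h import *
snap("wrist","w2",None,1.5)
o=get_obs(); print(o["tcp_pos"],np.round(o["tcp_rot"],3),o["clock"],o["force"])
for p in((.635,-.001,.012),(.6216,.0224,.044),(.6192,-.022,.044)): print(p,proj("w2",p)*1.5)
E
```

```text
[0.5703317  0.00536496 0.14957278] [[ 0.084  0.996  0.001]
 [ 0.996 -0.084 -0.   ]
 [-0.     0.001 -1.   ]] 3.2 [-0.52998553 -0.28397557 -1.5964543 ]
(0.635, -0.001, 0.012) [500.37336837 288.99252281]
(0.6216, 0.0224, 0.044) [486.66234423 262.28185321]
(0.6192, -0.022, 0.044) [484.15026871 349.67179183]
```

View pics/w2.png

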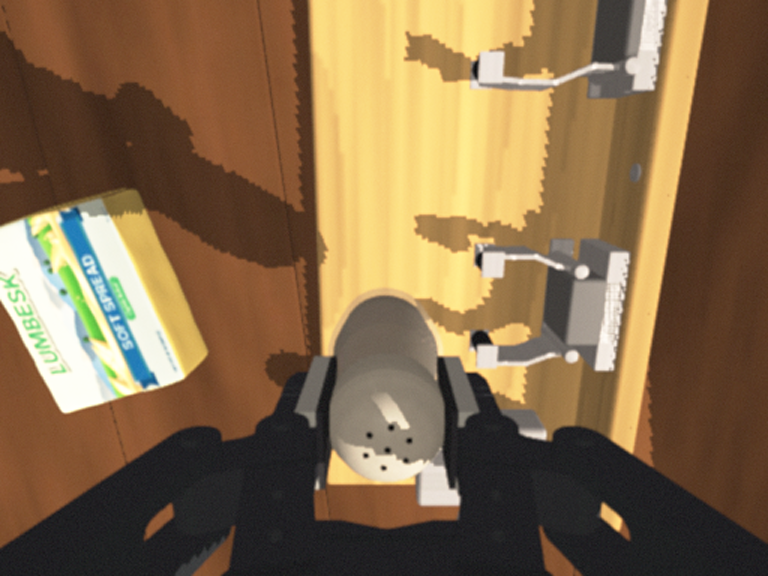

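The rollers sit at (490,260) and (485,352), as predicted. The shaker is held upright, with its dome centre at about (387,425) and its body at (385,340).

```bash
python3 - <<'E'
from h import *
print(ray("w2",387/1.5,450/1.5,.159),ray("w2",387/1.5,430/1.5,.148))
for r,z in((.022,.069),(.022,.105),(.017,.14)):
  print([ (proj("w2",(.5705+r*np.cos(a),.0054+r*np.sin(a),z))*1.5).round(0).tolist() for a in (0,1.57,3.14,-1.57)])
print((ray("w2",490/1.5,260/1.5,.044)+ray("w2",485/1.5,352/1.5,.044))/2)
E
```

```text
[0.57205459 0.00297885 0.159     ] [0.57204191 0.00194403 0.148     ]
[[432.0, 319.0], [377.0, 274.0], [331.0, 327.0], [386.0, 369.0]]
[[442.0, 352.0], [376.0, 299.0], [321.0, 361.0], [386.0, 411.0]]
[[438.0, 401.0], [375.0, 352.0], [323.0, 409.0], [386.0, 455.0]]
[6.21391888e-01 3.93368514e-05 4.40000000e-02]
```

```bash
python3 - <<'E'
from h import *
im=cv2.imread('pics/w2_full.png'); s=4
im=cv2.resize(im[170:340,190:330],None,fx=s,fy=s,interpolation=cv2.INTER_CUBIC)
for (x,y),col in (((.5705,.0054),(0,0,255)),((.572,.0015),(0,255,0))):
  for r,z in((.022,.069),(.022,.105),(.017,.135),(.017,.148)):
    pts=[(proj("w2",(x+r*np.cos(a),y+r*np.sin(a),z))-[190,170]+.5)*s for a in np.linspace(0,6.28,50)]
    cv2.polylines(im,[np.int32(pts)],True,col,1)
cv2.imwrite('pics/w2o.png',im)
E
```

```text
(no output)
```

View pics/w2o.png

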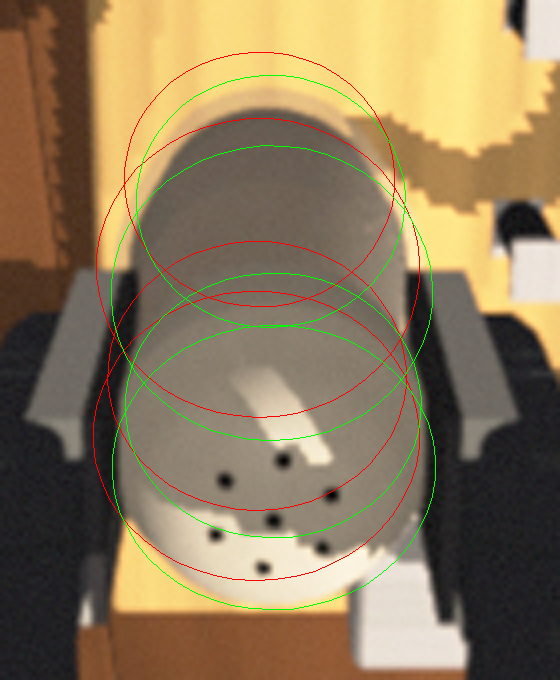

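Call:
{"fn": "move_arm", "kwargs": {"plan": [[[0, -3, -22], [0, 0, 0], 1], [[0, 0, -22], [0, 0, 0], 1], [[0, 0, -2], [0, 0, 0], 1], [[0, 0, 0], [0, 0, 0], 1]]}}

```text
clock: 3.6
tcp_pos: [0.5683, 0.0012, 0.1034]
tcp_rot: [[0.086, 0.996, -0.001], [0.996, -0.086, 0.0], [-0.0, -0.001, -1.0]]
force: [0.4, 0.7, -0.4]
opening: 0.365
finger_force: 59.6
```

Call:
{"fn": "move_arm", "kwargs": {"plan": [[[0, 0, -4], [0, 0, 0], 1], [[0, 0, 0], [0, 0, 0], 1]]}}

```text
clock: 3.8
tcp_pos: [0.5693, 0.0015, 0.1]
tcp_rot: [[0.085, 0.996, 0.001], [0.996, -0.085, -0.0], [0.0, 0.001, -1.0]]
force: [-0.6, 0.6, -0.1]
opening: 0.365
finger_force: 59.7
```

Call:
{"fn": "move_arm", "kwargs": {"plan": [[[0, 0, -3], [0, 0, 0], 1], [[0, 0, 0], [0, 0, 0], 1]]}}

```text
clock: 4.0
tcp_pos: [0.569, 0.0017, 0.0964]
tcp_rot: [[0.085, 0.996, 0.0], [0.996, -0.085, -0.0], [0.0, 0.0, -1.0]]
force: [-1.0, 0.2, -1.6]
opening: 0.365
finger_force: 59.7
```

Call:
{"fn": "move_arm", "kwargs": {"plan": [[[0, 0, -2], [0, 0, 0], 1], [[0, 0, 0], [0, 0, 0], 1]]}}

```text
clock: 4.2
tcp_pos: [0.569, 0.0017, 0.0942]
tcp_rot: [[0.085, 0.996, -0.0], [0.996, -0.085, -0.0], [-0.0, -0.0, -1.0]]
force: [0.1, -0.2, -0.8]
opening: 0.371
finger_force: 59.7
```

```bash
python3 - <<'E'
from h import *
snap("wrist","w3"); snap("scene","s3")
o=get_obs(); t=o["tcp_pos"]; print(t,o["force"])
def ov(n,box,s):
  im=cv2.imread('pics/%s_full.png'%n); x0,y0,x1,y1=box
  im=cv2.resize(im[y0:y1,x0:x1],None,fx=s,fy=s,interpolation=cv2.INTER_CUBIC)
  for r,z in((.022,.013),(.022,.049),(.017,.079),(.017,.092)):
    pts=[(proj(n,(t[0]+r*np.cos(a),t[1]+r*np.sin(a),z))-[x0,y0]+.5)*s for a in np.linspace(0,6.28,50)]
    cv2.polylines(im,[np.int32(pts)],True,(0,0,255),1)
  return cv2.resize(im,(400,440))
cv2.imwrite('pics/o3.png',np.hstack([ov("w3",(190,120,350,296),4),ov("s3",(175,120,275,230),4)]))
E
```

```text
[0.56911179 0.00173424 0.09430341] [ 0.60401826  0.32817541 -1.08874561]
```

View pics/o3.png

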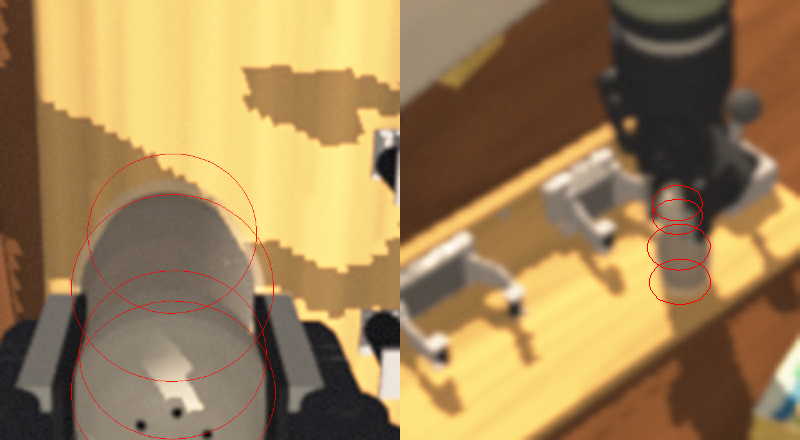

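Call:
{"fn": "move_arm", "kwargs": {"plan": [[[0, 5, -1], [0, 0, 0], 1], [[15, -1, 0], [0, 0, 0], 1], [[15, -1.5, 0], [0, 0, 0], 1], [[5, -0.4, 0], [0, 0, 0], 1], [[5, -0.4, 0], [0, 0, 0], 1], [[0, 0, 0], [0, 0, 0], 1]]}}

```text
clock: 4.9
tcp_pos: [0.6079, 0.0035, 0.0931]
tcp_rot: [[0.085, 0.996, -0.003], [0.996, -0.085, 0.0], [-0.0, -0.003, -1.0]]
force: [-3.9, -0.0, 1.3]
opening: 0.367
finger_force: 60.2
```

Call:
{"fn": "move_arm", "kwargs": {"plan": [[[6, -0.4, 0], [0, 0, 0], 1], [[6, -0.5, 0], [0, 0, 0], 1], [[0, 0, 0], [0, 0, 0], 1]]}}

```text
clock: 5.2
tcp_pos: [0.6203, 0.0026, 0.0931]
tcp_rot: [[0.085, 0.996, -0.001], [0.996, -0.085, 0.0], [-0.0, -0.001, -1.0]]
force: [-2.4, -0.7, -0.8]
opening: 0.367
finger_force: 60.1
```

Call:
{"fn": "move_arm", "kwargs": {"plan": [[[5, -0.4, 0], [0, 0, 0], 1], [[5, -0.4, 0], [0, 0, 0], 1], [[0, 0, 0], [0, 0, 0], 1]]}}

```text
clock: 5.5
tcp_pos: [0.6338, 0.0015, 0.0933]
tcp_rot: [[0.085, 0.996, 0.006], [0.996, -0.085, -0.0], [0.0, 0.006, -1.0]]
force: [4.5, -1.0, -4.1]
opening: 0.369
finger_force: 58.7
```

Call:
{"fn": "move_arm", "kwargs": {"plan": [[[3, -0.2, 0], [0, 0, 0], 1], [[2, -0.2, 0], [0, 0, 0], 1], [[0, 0, 0], [0, 0, 0], 1]]}}

```text
clock: 5.8
tcp_pos: [0.6373, 0.0012, 0.0934]
tcp_rot: [[0.085, 0.996, 0.003], [0.996, -0.085, -0.0], [0.0, 0.003, -1.0]]
force: [5.3, -1.5, -5.0]
opening: 0.369
finger_force: 58.7
```

Call:
{"fn": "move_arm", "kwargs": {"plan": [[[2, -0.2, 0], [0, 0, 0], 1], [[0, 0, 0], [0, 0, 0], 1]]}}

```text
clock: 6.0
tcp_pos: [0.6378, 0.0011, 0.0933]
tcp_rot: [[0.085, 0.996, -0.001], [0.996, -0.085, 0.0], [0.0, -0.001, -1.0]]
force: [1.5, -0.5, -4.3]
opening: 0.366
finger_force: 59.2
```

Call:
{"fn": "move_arm", "kwargs": {"plan": [[[2, -0.2, 0], [0, 0, 0], 1], [[0, 0, 0], [0, 0, 0], 1]]}}

```text
clock: 6.2
tcp_pos: [0.6382, 0.0011, 0.0932]
tcp_rot: [[0.085, 0.996, -0.005], [0.996, -0.085, 0.0], [-0.0, -0.005, -1.0]]
force: [-3.3, -0.5, 0.7]
opening: 0.366
finger_force: 59.9
```

Call:
{"fn": "move_arm", "kwargs": {"plan": [[[-2, 0, 0], [0, 0, 0], 1], [[0, 0, 0], [0, 0, 0], -0.3], [[0, 0, 0], [0, 0, 0], -0.3], [[0, 0, 0], [0, 0, 0], -0.3], [[0, 0, 0], [0, 0, 0], -0.3]]}}

```text
clock: 6.7
tcp_pos: [0.6384, 0.0009, 0.0936]
tcp_rot: [[0.085, 0.996, 0.001], [0.996, -0.085, 0.0], [0.0, 0.001, -1.0]]
force: [-0.3, -0.1, -0.2]
opening: 0.651
finger_force: 0.0
```

Call:
{"fn": "move_arm", "kwargs": {"plan": [[[0, 0, 30], [0, 0, 0], -0.3], [[0, 0, 40], [0, 0, 0], -0.3], [[-25, 15, 20], [0, 0, 0], -1], [[-40, 35, 0], [0, 0, 0], -1], [[-35, 40, 0], [0, 0, 0], -1], [[-35, 45, 0], [0, 0, 0], -1], [[-35, 45, 0], [0, 0, 0], -1], [[-30, 45, 0], [0, 0, 0], -1]]}}

```text
clock: 7.5
tcp_pos: [0.4519, 0.2081, 0.1837]
tcp_rot: [[0.086, 0.996, 0.001], [0.996, -0.086, 0.0], [0.0, 0.001, -1.0]]
force: [1.2, 0.6, -0.2]
opening: 0.999
finger_force: 0.0
```

```bash
python3 - <<'E'
from h import *
snap("top","t4"); snap("wrist","w4"); 
o=get_obs(); print(o["tcp_pos"],np.round(o["tcp_rot"],3),o["clock"])
t=cv2.imread('pics/t4_full.png')[115:225,190:350]; w=cv2.imread('pics/w4_full.png')
cv2.imwrite('pics/o4.png',np.vstack([cv2.resize(t,(436,300),interpolation=cv2.INTER_CUBIC),cv2.resize(w,(436,300)) if 0 else cv2.resize(w[100:364],(436,225)) ]) if 0 else np.hstack([cv2.resize(t,(400,275),interpolation=cv2.INTER_CUBIC),cv2.resize(w,(400,300))[:275]]))
E
```

```text
[0.45019618 0.21073921 0.18369832] [[ 0.079  0.997 -0.001]
 [ 0.997 -0.079  0.002]
 [ 0.001 -0.001 -1.   ]] 7.6
```

View pics/o4.png

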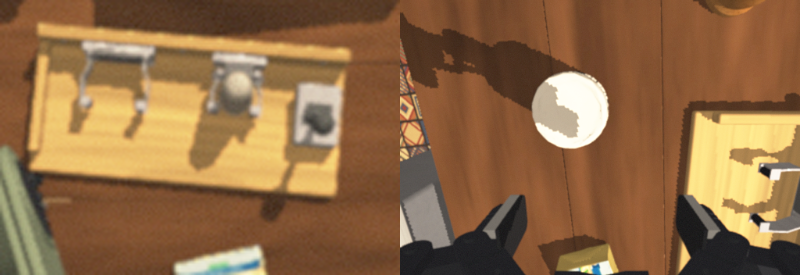

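The shaker is seated upright between the rollers. The jar lid's centre is at (570,110) in the composite.

```bash
python3 - <<'E'
from h import *
print(ray("w4",217.6,141,.09))
im=cv2.imread('pics/w4_full.png'); m=(im.min(2)>110).astype(np.uint8)
n,l,s,c=cv2.connectedComponentsWithStats(m)
for i in range(1,n):
  if s[i,4]>500: print(s[i],c[i])
E
```

```text
[0.42503133 0.26131503 0.09      ]
[ 169   91   98   99 7697] [218.05469664 140.11575939]
[  369   145   143   172 14031] [433.18901005 214.03036134]
[   5  237   60   81 2871] [ 34.25635667 278.64611634]
```

Call:
{"fn": "move_arm", "kwargs": {"plan": [[[-6, 12, -8], [0, 0, 8], -1], [[-6, 12, -8], [0, 0, 8], -1], [[-6, 12, -8], [0, 0, 8], -1], [[-6, 12, -8], [0, 0, 8], -1], [[0, 0, -8], [0, 0, 8], -1], [[0, 0, 0], [0, 0, 0], -1]]}}

```text
clock: 8.2
tcp_pos: [0.4293, 0.2545, 0.1425]
tcp_rot: [[-0.575, 0.818, -0.001], [0.818, 0.575, -0.001], [-0.0, -0.002, -1.0]]
force: [0.7, 1.1, 0.2]
opening: 1.002
finger_force: 0.0
```

```bash
python3 - <<'E'
from h import *
snap("wrist","w5"); o=get_obs(); print(o["tcp_pos"])
im=cv2.imread('pics/w5_full.png'); m=(im.min(2)>110).astype(np.uint8)
n,l,s,c=cv2.connectedComponentsWithStats(m)
for i in range(1,n):
  if s[i,4]>500: print(s[i],c[i],ray("w5",*c[i],.09), ray("w5",s[i,0]+s[i,2]/2,s[i,1]+s[i,3]/2,.09))
E
```

```text
[0.42968837 0.25457171 0.14310455]
[ 201  163  113  107 9373] [257.00032007 216.24965326] [0.42325087 0.26135871 0.09      ] [0.42356446 0.26139743 0.09      ]
[312 304  53  52 862] [339.58816705 330.11716937] [0.50866166 0.22918255 0.09      ] [0.50805217 0.22885997 0.09      ]
```

Call:
{"fn": "move_arm", "kwargs": {"plan": [[[-5, 7, -10], [0, 0, 0], -1], [[0, 0, -30], [0, 0, 0], -1], [[0, 0, -32], [0, 0, 0], -1], [[0, 0, 0], [0, 0, 0], -1], [[0, 0, 0], [0, 0, 0], 1], [[0, 0, 0], [0, 0, 0], 1], [[0, 0, 0], [0, 0, 0], 1], [[0, 0, 0], [0, 0, 0], 1]]}}

```text
clock: 9.05
tcp_pos: [0.4254, 0.2625, 0.073]
tcp_rot: [[-0.575, 0.818, 0.003], [0.818, 0.575, 0.002], [-0.0, 0.003, -1.0]]
force: [-0.8, -0.7, 7.3]
opening: 0.74
finger_force: 67.1
```

Call:
{"fn": "move_arm", "kwargs": {"plan": [[[0, 0, 10], [0, 0, 0], 1], [[0, 0, 30], [0, 0, 0], 1], [[0, 0, 20], [0, 0, 0], 1], [[0, 0, 0], [0, 0, 0], 1]]}}

```text
clock: 9.45
tcp_pos: [0.4261, 0.2629, 0.1342]
tcp_rot: [[-0.575, 0.818, 0.006], [0.818, 0.575, 0.003], [-0.001, 0.007, -1.0]]
force: [0.7, 0.9, -3.1]
opening: 0.742
finger_force: 67.2
```

Call:
{"fn": "move_arm", "kwargs": {"plan": [[[20, -16, 0], [0, 0, 0], 1], [[29, -24, 0], [0, 0, 0], 1], [[29, -24, 0], [0, 0, 0], 1], [[29, -24, 0], [0, 0, 0], 1], [[25, -20, 0], [0, 0, 0], 1], [[15, -10, 0], [0, 0, 0], 1], [[0, 0, -25], [0, 0, 0], 1], [[0, 0, -10], [0, 0, 0], 1]]}}

```text
clock: 10.25
tcp_pos: [0.5697, 0.1435, 0.0937]
tcp_rot: [[-0.575, 0.818, -0.005], [0.818, 0.575, -0.001], [0.002, -0.005, -1.0]]
force: [-0.7, -0.0, -2.7]
opening: 0.743
finger_force: 67.2
```

```bash
python3 - <<'E'
from h import *
snap("wrist","w6"); snap("scene","s6")
o=get_obs(); t=o["tcp_pos"]; print(t,o["force"])
b=t[2]-.073
def ov(n,box,s,size):
  im=cv2.imread('pics/%s_full.png'%n); x0,y0,x1,y1=box
  im=cv2.resize(im[y0:y1,x0:x1],None,fx=s,fy=s,interpolation=cv2.INTER_CUBIC)
  for r,z in((.033,b),(.033,b+.06),(.032,b+.09)):
    pts=[(proj(n,(t[0]+r*np.cos(a),t[1]+r*np.sin(a),z))-[x0,y0]+.5)*s for a in np.linspace(0,6.28,50)]
    cv2.polylines(im,[np.int32(pts)],True,(0,0,255),1)
  for p in((.6284,.1718,.044),(.6251,.1075,.044)): cv2.circle(im,tuple(np.int32((proj(n,p)-[x0,y0]+.5)*s)),3,(255,0,255),-1)
  return cv2.resize(im,size)
cv2.imwrite('pics/o6.png',np.hstack([ov("w6",(60,0,512,384),2,(480,408)),ov("s6",(140,130,240,260),4,(314,408))]))
E
```

```text
[0.56910821 0.14400664 0.09391324] [-0.51076397 -0.17306839 -3.6221682 ]
```

View pics/o6.png

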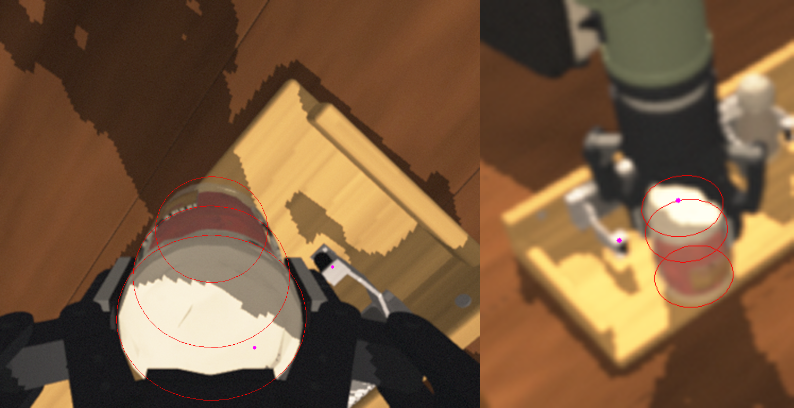

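Call:
{"fn": "move_arm", "kwargs": {"plan": [[[0, 1, -5], [0, 0, 0], 1], [[0, 0, -2], [0, 0, 0], 1], [[12, -1, 0], [0, 0, 0], 1], [[12, -1, 0], [0, 0, 0], 1], [[6, -0.4, 0], [0, 0, 0], 1], [[6, -0.5, 0], [0, 0, 0], 1], [[0, 0, 0], [0, 0, 0], 1]]}}

```text
clock: 11.05
tcp_pos: [0.6075, 0.142, 0.0895]
tcp_rot: [[-0.575, 0.818, -0.001], [0.818, 0.575, 0.0], [0.001, -0.001, -1.0]]
force: [-3.4, 0.1, 1.4]
opening: 0.74
finger_force: 67.5
```

Call:
{"fn": "move_arm", "kwargs": {"plan": [[[6, -0.5, 0], [0, 0, 0], 1], [[6, -0.5, 0], [0, 0, 0], 1], [[0, 0, 0], [0, 0, 0], 1]]}}

```text
clock: 11.35
tcp_pos: [0.6202, 0.1411, 0.0894]
tcp_rot: [[-0.575, 0.818, 0.001], [0.818, 0.575, 0.0], [-0.001, 0.001, -1.0]]
force: [-1.8, 0.2, 0.6]
opening: 0.74
finger_force: 67.4
```

Call:
{"fn": "move_arm", "kwargs": {"plan": [[[6, -0.5, 0], [0, 0, 0], 1], [[6, -0.5, 0], [0, 0, 0], 1], [[0, 0, 0], [0, 0, 0], 1]]}}

```text
clock: 11.65
tcp_pos: [0.6339, 0.14, 0.0895]
tcp_rot: [[-0.575, 0.818, 0.005], [0.818, 0.575, 0.0], [-0.003, 0.004, -1.0]]
force: [2.2, -0.4, -1.9]
opening: 0.737
finger_force: 67.2
```

Call:
{"fn": "move_arm", "kwargs": {"plan": [[[6, -0.5, -1], [0, 0, 0], 1], [[5, -0.4, -1], [0, 0, 0], 1], [[0, 0, 0], [0, 0, 0], 1]]}}

```text
clock: 11.95
tcp_pos: [0.6453, 0.1392, 0.0883]
tcp_rot: [[-0.575, 0.818, 0.006], [0.818, 0.575, 0.001], [-0.003, 0.005, -1.0]]
force: [4.2, -0.5, 2.3]
opening: 0.742
finger_force: 67.6
```

Call:
{"fn": "move_arm", "kwargs": {"plan": [[[3, -0.2, 0], [0, 0, 0], 1], [[0, 0, 0], [0, 0, 0], 1]]}}

```text
clock: 12.15
tcp_pos: [0.6466, 0.139, 0.0878]
tcp_rot: [[-0.575, 0.818, 0.003], [0.818, 0.575, 0.0], [-0.001, 0.002, -1.0]]
force: [5.5, -1.1, 2.6]
opening: 0.74
finger_force: 67.6
```

Call:
{"fn": "move_arm", "kwargs": {"plan": [[[3, -0.2, 0], [0, 0, 0], 1], [[0, 0, 0], [0, 0, 0], 1]]}}

```text
clock: 12.35
tcp_pos: [0.6484, 0.1388, 0.0874]
tcp_rot: [[-0.575, 0.818, -0.0], [0.818, 0.575, 0.0], [0.0, -0.0, -1.0]]
force: [3.2, -0.7, 3.1]
opening: 0.742
finger_force: 67.7
```

Call:
{"fn": "move_arm", "kwargs": {"plan": [[[2, -0.2, 0], [0, 0, 0], 1], [[0, 0, 0], [0, 0, 0], 1]]}}

```text
clock: 12.55
tcp_pos: [0.6487, 0.1387, 0.0872]
tcp_rot: [[-0.575, 0.818, -0.004], [0.818, 0.575, 0.0], [0.003, -0.004, -1.0]]
force: [-1.8, -0.3, 4.4]
opening: 0.739
finger_force: 67.9
```

Call:
{"fn": "move_arm", "kwargs": {"plan": [[[2, -0.2, 0], [0, 0, 0], 1], [[0, 0, 0], [0, 0, 0], 1]]}}

```text
clock: 12.75
tcp_pos: [0.649, 0.1387, 0.0871]
tcp_rot: [[-0.575, 0.818, -0.009], [0.818, 0.575, 0.0], [0.005, -0.007, -1.0]]
force: [-5.4, 0.6, 7.4]
opening: 0.738
finger_force: 68.3
```

Call:
{"fn": "move_arm", "kwargs": {"plan": [[[-3, 0.3, 1], [0, 0, 0], 1], [[0, 0, 0], [0, 0, 0], -0.8], [[0, 0, 0], [0, 0, 0], -0.8], [[0, 0, 0], [0, 0, 0], -0.8], [[0, 0, 0], [0, 0, 0], -0.8]]}}

```text
clock: 13.25
tcp_pos: [0.6492, 0.1386, 0.0881]
tcp_rot: [[-0.575, 0.818, -0.001], [0.818, 0.575, -0.0], [0.0, -0.001, -1.0]]
force: [-0.2, -0.2, 0.5]
opening: 0.898
finger_force: 0.0
```

Call:
{"fn": "move_arm", "kwargs": {"plan": [[[0, 0, 25], [0, 0, 0], -0.8], [[0, 0, 40], [0, 0, 0], -0.8], [[-15, -30, 20], [0, 0, -8], 1], [[-30, -40, 0], [0, 0, -8], 1], [[-30, -40, 0], [0, 0, -8], 1], [[-30, -40, 0], [0, 0, -8], 1], [[-15, -40, 0], [0, 0, -8], 1], [[0, -30, 0], [0, 0, 0], 1]]}}

```text
clock: 14.05
tcp_pos: [0.5267, -0.083, 0.1736]
tcp_rot: [[0.088, 0.996, -0.002], [0.996, -0.088, -0.0], [-0.0, -0.002, -1.0]]
force: [1.3, 0.7, -0.1]
opening: -0.001
finger_force: 0.0
```

```bash
python3 - <<'E'
from h import *
snap("top","t7"); snap("scene","s7")
o=get_obs(); print(o["tcp_pos"],np.round(o["tcp_rot"],3),o["clock"])
t=cv2.imread('pics/t7_full.png')[115:225,190:350]; w=cv2.imread('pics/s7_full.png')[120:260,130:310]
cv2.imwrite('pics/o7.png',np.hstack([cv2.resize(t,(400,275),interpolation=cv2.INTER_CUBIC),cv2.resize(w,(354,275),interpolation=cv2.INTER_CUBIC)]))
E
```

```text
[ 0.52893994 -0.08442152  0.17374331] [[ 0.089  0.996  0.001]
 [ 0.996 -0.089 -0.001]
 [-0.001  0.001 -1.   ]] 14.15
```

View pics/o7.png

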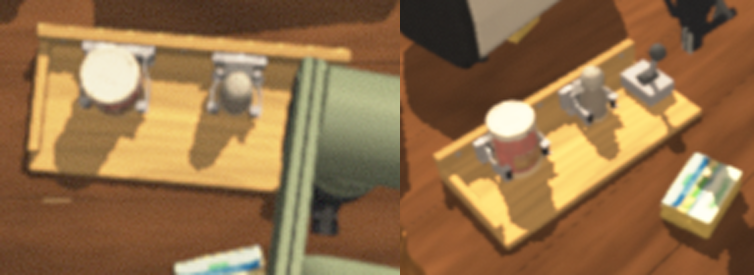

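Both things are seated upright. The knob is clear to be pushed.

Call:
{"fn": "move_arm", "kwargs": {"plan": [[[0, -5, -32], [0, 0, 0], 1], [[0, -3, -32], [0, 0, 0], 1], [[15, 0, 0], [0, 0, 0], 1], [[15, 0, 0], [0, 0, 0], 1], [[10, 0, 0], [0, 0, 0], 1], [[10, -1, 0], [0, 0, 0], 1], [[10, -1, 0], [0, 0, 0], 1], [[0, 0, 0], [0, 0, 0], 1]]}}

```text
clock: 14.95
tcp_pos: [0.591, -0.0913, 0.1095]
tcp_rot: [[0.085, 0.996, 0.002], [0.996, -0.085, -0.0], [-0.0, 0.002, -1.0]]
force: [-0.5, -1.1, 0.0]
opening: -0.005
finger_force: 0.0
```

Call:
{"fn": "move_arm", "kwargs": {"plan": [[[10, -1, 0], [0, 0, 0], 1], [[8, -0.5, 0], [0, 0, 0], 1], [[8, -0.5, 0], [0, 0, 0], 1], [[0, 0, 0], [0, 0, 0], 1]]}}

```text
clock: 15.35
tcp_pos: [0.6167, -0.0935, 0.1092]
tcp_rot: [[0.085, 0.996, 0.001], [0.996, -0.085, -0.0], [-0.0, 0.001, -1.0]]
force: [0.0, 0.3, -0.3]
opening: 0.001
finger_force: 0.0
```

Call:
{"fn": "move_arm", "kwargs": {"plan": [[[5, -0.5, -1], [0, 0, 0], 1], [[5, -0.5, -1], [0, 0, 0], 1], [[0, 0, 0], [0, 0, 0], 1]]}}

```text
clock: 15.65
tcp_pos: [0.6244, -0.0942, 0.107]
tcp_rot: [[0.085, 0.996, -0.004], [0.996, -0.085, 0.001], [0.0, -0.004, -1.0]]
force: [-4.4, 0.7, 2.0]
opening: -0.001
finger_force: 2.1
```

Call:
{"fn": "move_arm", "kwargs": {"plan": [[[4, -0.3, 0], [0, 0, 0], 1], [[0, 0, 0], [0, 0, 0], 1]]}}

```text
clock: 15.85
tcp_pos: [0.625, -0.0942, 0.1069]
tcp_rot: [[0.085, 0.996, -0.011], [0.996, -0.085, 0.001], [0.0, -0.012, -1.0]]
force: [-13.1, 0.9, 7.2]
opening: -0.002
finger_force: 6.5
```

```bash
python3 - <<'E'
from h import *
snap("top","t8"); snap("scene","s8")
o=get_obs(); print(o["tcp_pos"],o["force"],o["clock"])
w=cv2.imread('pics/s8_full.png')[110:230,170:330]
cv2.imwrite('pics/o8.png',cv2.resize(w,(640,480),interpolation=cv2.INTER_CUBIC))
E
```

```text
[ 0.62495754 -0.09418594  0.10696883] [-11.98628205   0.67686668   6.98998476] 15.95
```

View pics/o8.png

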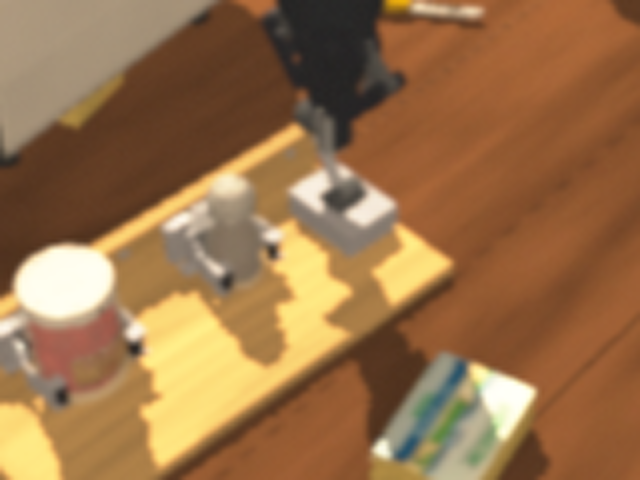

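The lever is fully back: it stopped where predicted, with the force at 13 N. I'll retreat now.

Call:
{"fn": "move_arm", "kwargs": {"plan": [[[-10, 1, 0], [0, 0, 0], 1], [[-30, 0, 0], [0, 0, 0], 1], [[-40, 0, 0], [0, 0, 0], 1], [[-20, -20, 40], [0, 0, 0], 1], [[-20, -40, 40], [0, 0, 0], 1], [[0, -40, 30], [0, 0, 0], 1], [[0, 0, 0], [0, 0, 0], 1]]}}

```text
clock: 16.65
tcp_pos: [0.5154, -0.1918, 0.2158]
tcp_rot: [[0.089, 0.996, 0.012], [0.996, -0.089, -0.007], [-0.005, 0.013, -1.0]]
force: [0.5, 0.4, 0.4]
opening: 0.005
finger_force: 0.0
```

```bash
python3 - <<'E'
from h import *
snap("scene","s9")
o=get_obs(); print(o["tcp_pos"],o["force"])
w=cv2.imread('pics/s9_full.png')[110:280,130:330]
cv2.imwrite('pics/o9.png',cv2.resize(w,(600,510),interpolation=cv2.INTER_CUBIC))
E
```

```text
[ 0.51424296 -0.18935245  0.21329396] [-0.58175212  0.31436978 -0.08404981]
```

View pics/o9.png

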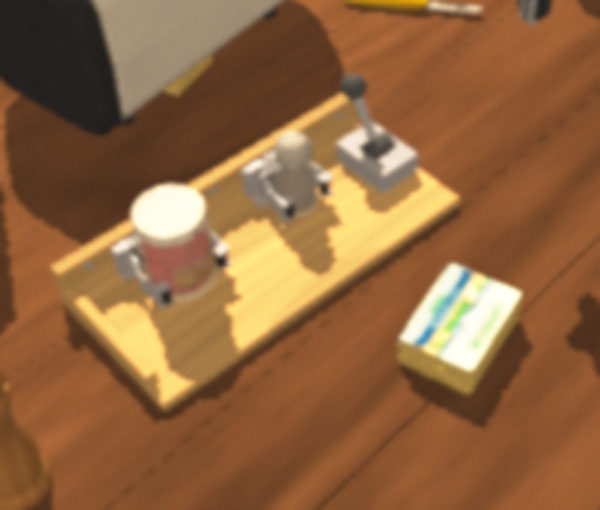

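The jar (170,235) and shaker (292,175) stand upright in their clips. The lever, with its knob at (353,87), leans to the back, and the arm is clear.

```bash
python3 -c "
from workcell import close_job; print(close_job())"
```

```text
the job is handed in; nothing more can be done
None
```

I pushed the shaker and then the jar along the board into their clips until each stopped, then moved the lever fully back, and handed the job in at about 17 s; `close_job()` returned no verdict.

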